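Draw the hand scanner from its holder and hold it on a seedling pot's label

TASK

Lift the stick scanner straight up out of its bench holder, tilt it, and aim the window at its lower end squarely at the middle of the slanted barcode label on the seedling pot that carries one, about 8 cm off the label. Do not shift the pots, the bottle or the stack of dishes. Finish while still holding the scanner raised and steady in that aim: do not put it down or let go.

Things in the scene. Friction and masses are not known exactly. Their poses are not given: they have to be found in the camera images.
- scanner: Loose stick-shaped hand scanner, 158 long, about 0.15 kg, upright in the holder, window down. Lower 50: black rectangular head 44 (x) by 30 (y); above it a plain round grey handle, diameter 26, from 50 to 158 above the origin. Origin: centre of the reading window (underside of the head), 10 above the bench at the start; z runs from window to handle end. It reads along its -z.
- holder: Fixed grey bench holder: foot plate 110 by 90, 10 thick, with an open-topped rectangular pocket whose inside is 54 (x) by 40 (y), walls 4, rim at 75 above the bench. The scanner's head stands in it on the foot plate. Origin at the centre of the underside, z up.
- label: White barcode plate, 38 (x, up the slope) by 52 (y) by 3 thick, fixed to the rim of one pot. Its face slants: it looks up and away from the pot, 38 degrees from vertical, roughly towards the robot. Origin: centre of its back face, about 86 above the bench; z is the outward normal of the printed face, which lies 3 above the origin.
- pot_tagged: Loose square black plant pot 70 by 70 at the rim, 74 tall, with a green seedling rosette (top about 105 above the bench), 0.28 kg; it carries the label on its -x side, the label's middle 50 from the pot's centre. Origin at the centre of the underside, z up. It stands in the tray, in any of three places in the row.
- pot_b: A pot of the same size with a seedling but no label. To be left alone. Origin at the centre of the underside.
- pot_c: Another such pot with a seedling but no label. To be left alone. Origin at the centre of the underside.
- tray: Fixed mint-green open tray 130 (x) by 300 (y) by 45 high (rim flange to 148 by 318), holding the three pots in a row along its y, about 90 apart. Floor 4 thick. Origin at the centre of the underside, z up.
- bottle: Loose clear glass bottle with an orange cap, diameter 70, 150 tall, upright. Bystander. Origin at the centre of the underside.
- dishes: Loose stack of three flat round dishes, diameter 92, 44 tall. Bystander. Origin at the centre of the underside.
Mind the look-alikes: they are no part of the job. What is meant by the scanner is not yellow, and is the larger of those in its own colour. What is shaped like the holder but purple is not meant.

How it is judged:
On the way:
1. the scanner is drawn up clear of its holder, held in the fingers (z of scanner in the frame of holder above 0.085 m and contact force between scanner and the fingers above 2 N and contact force between scanner and holder below 0.1 N and contact force between scanner and tray below 0.1 N and contact force between scanner and pot_tagged below 0.1 N and contact force between scanner and pot_b below 0.1 N and contact force between scanner and pot_c below 0.1 N and contact force between scanner and bottle below 0.1 N and contact force between scanner and dishes below 0.1 N), for 0.1 s.
At the end, for the whole second after the job is handed in: Fingers alone carry the scanner; window over 100 mm above the bench and 40-130 mm from the label; line of sight within 17 mm (scanner x and y) of the label origin; stick within 0.30 rad of the label normal, leaning over 0.30 rad; under 0.03 m/s and 0.2 rad/s (contact force between scanner and the fingers above 2 N and contact force between scanner and holder below 0.1 N and contact force between scanner and tray below 0.1 N and contact force between scanner and pot_tagged below 0.1 N and contact force between scanner and pot_b below 0.1 N and contact force between scanner and pot_c below 0.1 N and contact force between scanner and bottle below 0.1 N and contact force between scanner and dishes below 0.1 N and x of label in the frame of scanner between -0.017 and 0.017 m and y of label in the frame of scanner between -0.017 and 0.017 m and z of label in the frame of scanner between -0.13 and -0.04 m and angle between the z axis of scanner and the z axis of label, either way round below 0.3 rad and height (world z) of scanner above 0.1 m and angle between scanner's own z axis and vertical above 0.3 rad and linear speed of scanner below 0.03 m/s and angular speed of scanner below 0.2 rad/s); the arm keeps its last pose, push and grip.
It fails at once if a pot is shifted more than 20 mm or tipped (distance of any of pot_tagged, pot_b, pot_c from where it was at the start of the episode above 0.02 m or angle between any of pot_tagged, pot_b, pot_c's own z axis and vertical above 0.3 rad).
It fails at once if the bottle or the dishes are shifted more than 20 mm or tipped (distance of any of bottle, dishes from where it was at the start of the episode above 0.02 m or angle between any of bottle, dishes's own z axis and vertical above 0.3 rad).
It also fails if it takes over 35 s, if anything falls off the work surface, if the arm or the gripper's body presses on something with over 40 N, if the wrist force passes 120 N, or if a joint passes its speed limit or range.

ROBOT

A 7-joint arm with a two-finger parallel gripper is mounted at the origin on the work surface. World frame = base frame: x ahead of the robot, y to its left, z up, the work surface at z = 0. Lengths are in m, angles in rad, forces in N, time in s.
With the tool pointing down it reaches from about 0.4 to 0.85 m from the base axis. Payload 10.4 kg.
Tool frame: the origin (TCP) lies between the finger pads; the fingertips stand 11 mm ahead of it and the grasp point (between the pads) lies 8 mm behind it; x points along the fingers, y is the direction in which the jaws open and shut, and the axes are right-handed (so a half turn about x gives the same grasp; the last joint's range is limited). The gripper opens to 87 mm and grips with 3 to 60 N. Pads are 19 mm wide; open, the fingers measure 117 mm over their backs; the gripper's body (75 mm by 190 mm) begins 51 mm behind the grasp point.
Start: joints at [-1.235, 0.332, -0.065, 1.46, 0.022, 1.35, -0.088], TCP at [0.219, 0.585, 0.234] pointing down, gripper open.
Joint ranges: [-2.6, 2.6], [-0.5, 2.12], [-1.47, 1.34], [0.16, 2.42], [-1.27, 4.41], [0.06, 2.06], [-2.6, 2.6]. Speed limits (rad/s): [2.22, 2.22, 2.79, 2.79, 3.14, 3.14, 3.14].

INTERFACE

Orientations are given as a unit quaternion [x, y, z, w].
In Python, from bench import * gives the robot as it stands.
- The arm moves only by the shell command python3 -m creep 'ROWS' [FORCE]. ROWS is JSON, a list of rows, each an object of numbers: "rx", "ry", "rz": the turn, a rotation vector about the world's x, y, z in units of 2 pi rad (1.0 is 2 pi rad); "dx", "dy", "dz": the shift along the world's x, y, z in units of 30 mm (1.0 is 30 mm); "fingers": the opening, from -1 (shut) to 1 (fully open), so that 0 is half open. In form: [{"rx": .., "ry": .., "rz": .., "dx": .., "dy": .., "dz": .., "fingers": ..}, ...]. A call has 1 to 10 rows; each row shifts and turns the commanded pose from where the row before left it; what a row does not reach is not made up. A row lasts 1/8 s, in which the tool goes at most 62.5 mm and 10.7 degrees, less where a joint would pass 70% of its speed; a pose out of reach is approached as far as the arm can. A call with a number of a shift or a turn outside -1 to 1 is refused whole. A call with a gripper value outside its range is refused whole. The fingers move at their own pace and stop on an object; FORCE is the grip in N (left out, the last holds). Time passes only in rows, so rows that do not move let the fingers close. It gives the time, the measured TCP pose, the force and the opening at its end, in the units of the state.
- read_state(): the state, without advancing time (a new reading comes with each control period).
- camera(name): name is "scene" or "top" or "wrist"; returns (picture, depth): 384x512x3 uint8, red, green, blue; 384x512 float32, m along the optical axis (not along the pixel's ray), 0 where there is no reading.
- calibration(name): a dict with "vertical_fov" (degrees; the focal length in pixels is half the picture's height over the tangent of half this angle, whatever the lens; pixels are square), "cx", "cy" (the principal point, pixels), "rvec" (rotation vector, rad) and "tvec" (3), from world to camera coordinates, as OpenCV has them. Camera axes: x right, y down, z forward; pixel columns grow to the right and rows downward; lengths in m; the calibration is good to about 2 mm. The wrist camera is an equidistant fisheye: a pixel r from the principal point sees the ray r / f radians off the axis. A picture is of the moment at which its call begins: read the wrist's pose just before it. calibration takes no time and is no camera call; for the wrist camera it gives the pose at the moment of the call.
- close_job(): hands the job in, once; it reports no verdict.
The state is a dict: "time": time; "joint_positions": joint angles; "joint_vel": joint speeds; "joint_torque": joint torques, N m; "ee_pos": TCP position; "eef_rot": TCP orientation; "ft_force": force on the tool from outside, world axes, zero at the start; "torque": the same for the moment, N m; "width": finger opening in m.
Only numpy, scipy, OpenCV 4.12 (cv2) and the standard library are available. Lean on these libraries where they do the work, as an engineer would, in place of code of your own. Each camera call takes 0.05 s, during which the arm holds its last target. There are 200 camera calls.

## Working session

There is one attempt and no reset: what is moved stays moved. The work goes in short steps, Python scripts to look and compute and a shell command to move; the robot and the scene stay as the last step left them, time stands still between calls to the robot, and variables do not carry over. Pictures are saved under pics/ and viewed, about 8 in all and at most 12, crops included, and the job is handed in when it is done.

```bash
mkdir -p pics; ls
cat > h.py <<'E'
from bench import *
import numpy as np, cv2
from scipy.spatial.transform import Rotation as R
def cal(n):
    c=calibration(n); f=192/np.tan(np.radians(c["vertical_fov"])/2)
    return f,c["cx"],c["cy"],cv2.Rodrigues(np.array(c["rvec"],float))[0],np.array(c["tvec"],float).ravel()
def cloud(n,d,c=None):
    f,cx,cy,Rm,t=c or cal(n); v,u=np.mgrid[0:384,0:512]
    if n=="wrist":
        r=np.hypot(u-cx,v-cy)+1e-9; k=np.tan(np.minimum(r/f,1.5))/r
        P=np.dstack([(u-cx)*k*d,(v-cy)*k*d,d])
    else: P=np.dstack([(u-cx)/f*d,(v-cy)/f*d,d])
    return (P-t)@Rm
E
python3 - <<'E'
from h import *
s=read_state();print(s)
for n in("scene","top"):
    c=cal(n);p,d=camera(n);np.savez(f"pics/{n}0.npz",p=p,P=cloud(n,d,c),d=d)
    cv2.imwrite(f"pics/{n}0.png",p[...,::-1]); print(n,c[0],-c[3].T@c[4])
a=[cv2.imread(f"pics/{n}0.png") for n in("scene","top")]
E
```

```text
pics
{'time': 0.0, 'joint_positions': array([-1.234606  ,  0.3328409 , -0.06466934,  1.46094842,  0.02160476,
        1.34993833, -0.08848097]), 'joint_vel': array([ 0.00031026, -0.00049357, -0.00091824, -0.00013077, -0.00061575,
       -0.0003764 ,  0.00024132]), 'joint_torque': array([-1.83469383e-04, -6.23265409e+01,  2.42967712e-02, -3.89893305e+01,
       -6.14364515e-02,  3.98920896e-02,  1.43487187e-04]), 'ee_pos': array([0.21935251, 0.58482932, 0.23276982]), 'eef_rot': array([ 0.12566267,  0.69582096, -0.1266732 ,  0.6956982 ]), 'ft_force': array([-0.12530899,  0.38916964, -1.00612039]), 'torque': array([ 0.00474575,  0.03783746, -0.02765038]), 'width': 0.08729010154143284}
scene 362.5863007813989 [1.31839781 0.28169    0.65807656]
top 397.6079346804093 [0.29284449 0.02994723 0.99258248]
```

View pics/scene0.png

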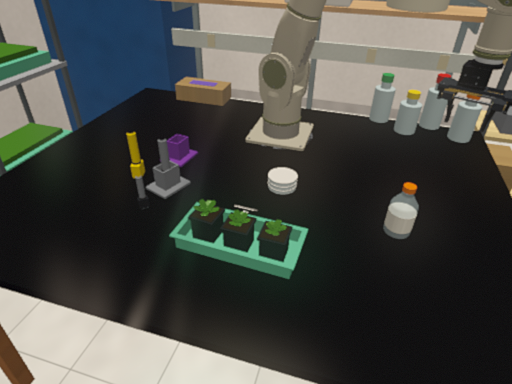

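View pics/top0.png

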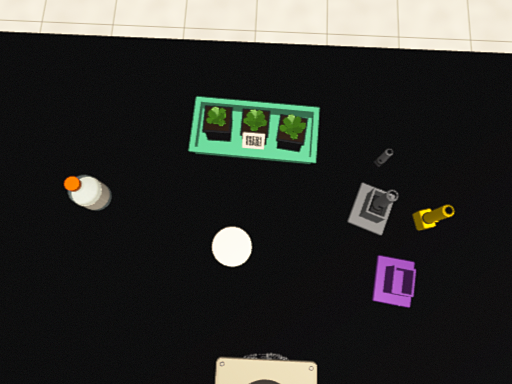

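The two pictures show these candidates:
- **Scanner:** grey stick in the grey holder (top 391,196 / scene 163,150), a smaller grey stick lying or standing free (top 385,157 / scene 142,195), and a yellow stick (top 435,215 / scene 135,155). I choose the one in the grey holder.
- **Holder:** grey (372,208) or purple (395,280). I choose grey.
- **Label:** on the middle pot (254,141).

Next I'll measure these and check the choice in a close crop.

Run:
```python
from h import *
for n,box in(("top",(340,140,420,240)),("scene",(120,120,200,215))):
    z=np.load(f"pics/{n}0.npz");x0,y0,x1,y1=box
    P=z["P"][y0:y1,x0:x1].reshape(-1,3)
    ok=np.isfinite(P).all(1)
    for lo,hi in((.1,.15),(.155,.18),(.065,.085),(.006,.014)):
        q=P[ok&(P[:,2]>lo)&(P[:,2]<hi)]
        if len(q)>3:print(n,lo,len(q),q.mean(0).round(4),q.min(0).round(3),q.max(0).round(3),cv2.minAreaRect(q[:,:2].astype(np.float32)*1000))
z=np.load("pics/top0.npz");p=z["p"].astype(int);P=z["P"]
# label
m=(p.min(2)>90)&(P[...,2]>.05)&(P[...,2]<.12);m[:,:236]=0;m[:,275:]=0;m[:125]=0;m[156:]=0
v,u=np.nonzero(m);print("label px",len(v),u.min(),u.max(),v.min(),v.max())
q=P[m];A=np.c_[q[:,:2],np.ones(len(q))]
for _ in range(3):
    k=np.linalg.lstsq(A,q[:,2],rcond=None)[0];r=A@k-q[:,2];g=abs(r)<.006;q=q[g];A=A[g]
nn=np.array([-k[0],-k[1],1]);nn/=np.linalg.norm(nn)
print("label",q.mean(0),nn,np.degrees(np.arccos(nn[2])),r.std(),len(q),cv2.minAreaRect(q[:,:2].astype(np.float32)*1000), q[:,2].min(),q[:,2].max())
# tray
g=(p[...,1]>p[...,0]+60)&(P[...,2]>.035)&(P[...,2]<.055)
print("tray",cv2.minAreaRect(P[g][:,:2].astype(np.float32)*1000))
for nme,(a,b,c,d) in dict(bottle=(60,165,120,220),dish=(205,220,260,275)).items():
    q=P[b:d,a:c].reshape(-1,3);q=q[q[:,2]>.03];print(nme,q.mean(0),q.max(0),q.min(0))
a=cv2.resize(cv2.imread("pics/top0.png")[120:240,340:460],None,fx=3.2,fy=3.2)
b=cv2.resize(cv2.imread("pics/scene0.png")[115:215,115:215],None,fx=3.84,fy=3.84)
cv2.imwrite("pics/crop1.png",np.hstack([a,b]))
```

```text
top 0.1 126 [ 0.5052 -0.2478  0.1205] [ 0.47  -0.274  0.1  ] [ 0.609 -0.238  0.15 ] ((540.07568359375, -255.96417236328125), (19.60131072998047, 141.3762969970703), 81.98381805419922)
top 0.155 70 [ 0.4813 -0.2475  0.1643] [ 0.471 -0.264  0.155] [ 0.495 -0.238  0.171] ((482.992919921875, -249.9093017578125), (23.696046829223633, 24.11432647705078), 48.731590270996094)
top 0.065 266 [ 0.492  -0.2487  0.0731] [ 0.447 -0.283  0.065] [ 0.605 -0.219  0.085] ((525.0272827148438, -263.0898132324219), (51.46052551269531, 152.42552185058594), 73.94052124023438)
top 0.006 762 [ 0.4749 -0.2406  0.0097] [ 0.42  -0.365  0.006] [ 0.599 -0.19   0.014] ((494.1871337890625, -296.613037109375), (168.73341369628906, 163.30429077148438), 69.13992309570312)
scene 0.1 290 [ 0.4966 -0.2895  0.1225] [ 0.449 -0.381  0.1  ] [ 0.683 -0.048  0.15 ] ((576.8660888671875, -217.84762573242188), (388.9206237792969, 117.17073059082031), 45.9845085144043)
scene 0.155 62 [ 0.4835 -0.2766  0.1609] [ 0.451 -0.379  0.155] [ 0.498 -0.236  0.169] ((474.8330383300781, -306.8896484375), (143.81826782226562, 24.037050247192383
[... 323 characters left out ...]
-273.08526611328125), (174.31857299804688, 346.0675048828125), 71.11154174804688)
label px 329 242 264 132 148
label [0.61960459 0.05246055 0.08758305] [-0.58474834  0.0362939   0.81040245] 35.86472969326758 0.00199380929659822 287 ((620.629638671875, 52.65216827392578), (52.195411682128906, 31.43722152709961), 86.50120544433594) 0.07424702531757099 0.10060750557719518
tray ((667.6812133789062, 51.768035888671875), (318.3597106933594, 150.52296447753906), 87.17524719238281)
bottle [0.47253198 0.42385281 0.10917005] [0.51421994 0.47368905 0.99258248] [0.29284449 0.02994723 0.03041309]
dish [0.36878512 0.09129003 0.05398347] [0.41539024 0.1370827  0.99258248] [0.29284449 0.02994723 0.03054179]
```

View pics/crop1.png

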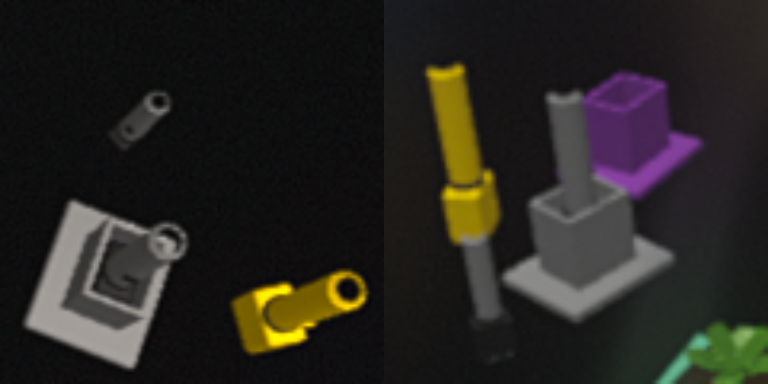

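The crop shows the grey stick standing in the grey holder. It is thicker and longer than the small grey stick at crop (140,120), so the choice holds. Holder yaw is about -20°, and the handle axis is near (0.483, -0.250). I'll grasp from above with the jaws roughly radial and swing over high.

```bash
python3 -m creep '[{"dx":0.9,"dy":-1,"dz":0.2,"rz":-0.009,"fingers":1},{"dx":0.9,"dy":-1,"dz":0.2,"rz":-0.009,"fingers":1},{"dx":0.9,"dy":-1,"dz":0.2,"rz":-0.009,"fingers":1},{"dx":0.9,"dy":-1,"dz":0.2,"rz":-0.009,"fingers":1},{"dx":0.9,"dy":-1,"dz":0.2,"rz":-0.009,"fingers":1},{"dx":0.9,"dy":-1,"dz":0.2,"rz":-0.009,"fingers":1},{"dx":0.9,"dy":-1,"dz":0.2,"rz":-0.009,"fingers":1},{"dx":0.9,"dy":-1,"dz":0.2,"rz":-0.009,"fingers":1},{"dx":0.9,"dy":-1,"dz":0.2,"rz":-0.009,"fingers":1},{"dx":0.9,"dy":-1,"dz":0.2,"rz":-0.009,"fingers":1}]' 50
python3 -m creep '[{"dy":-1,"rz":-0.009,"fingers":1},{"dy":-1,"rz":-0.009,"fingers":1},{"dy":-1,"rz":-0.009,"fingers":1},{"dy":-1,"rz":-0.009,"fingers":1},{"dy":-1,"rz":-0.009,"fingers":1},{"dy":-1,"rz":-0.009,"fingers":1},{"dy":-1,"rz":-0.009,"fingers":1},{"dy":-1,"rz":-0.009,"fingers":1},{"dy":-1,"rz":-0.009,"fingers":1},{"dy":-1,"rz":-0.009,"fingers":1}]'
```

```text
schema error: expected keys rx, ry, rz, dx, dy, dz, fingers
schema error: expected keys rx, ry, rz, dx, dy, dz, fingers
```

All keys are required in every row.

```bash
python3 -m creep '[{"rx":0,"ry":0,"rz":-0.009,"dx":0.9,"dy":-1,"dz":0.2,"fingers":1},{"rx":0,"ry":0,"rz":-0.009,"dx":0.9,"dy":-1,"dz":0.2,"fingers":1},{"rx":0,"ry":0,"rz":-0.009,"dx":0.9,"dy":-1,"dz":0.2,"fingers":1},{"rx":0,"ry":0,"rz":-0.009,"dx":0.9,"dy":-1,"dz":0.2,"fingers":1},{"rx":0,"ry":0,"rz":-0.009,"dx":0.9,"dy":-1,"dz":0.2,"fingers":1},{"rx":0,"ry":0,"rz":-0.009,"dx":0.9,"dy":-1,"dz":0.2,"fingers":1},{"rx":0,"ry":0,"rz":-0.009,"dx":0.9,"dy":-1,"dz":0.2,"fingers":1},{"rx":0,"ry":0,"rz":-0.009,"dx":0.9,"dy":-1,"dz":0.2,"fingers":1},{"rx":0,"ry":0,"rz":-0.009,"dx":0.9,"dy":-1,"dz":0.2,"fingers":1},{"rx":0,"ry":0,"rz":-0.009,"dx":0.9,"dy":-1,"dz":0.2,"fingers":1}]' 50
```

```text
time: 1.35
ee_pos: [0.4901, 0.2841, 0.2935]
eef_rot: [0.316, 0.633, -0.316, 0.633]
ft_force: [0.2, 0.3, 0.4]
width: 0.0871
```

```bash
python3 -m creep '[{"rx":0,"ry":0,"rz":-0.009,"dx":0,"dy":-1,"dz":0,"fingers":1},{"rx":0,"ry":0,"rz":-0.009,"dx":0,"dy":-1,"dz":0,"fingers":1},{"rx":0,"ry":0,"rz":-0.009,"dx":0,"dy":-1,"dz":0,"fingers":1},{"rx":0,"ry":0,"rz":-0.009,"dx":0,"dy":-1,"dz":0,"fingers":1},{"rx":0,"ry":0,"rz":-0.009,"dx":0,"dy":-1,"dz":0,"fingers":1},{"rx":0,"ry":0,"rz":-0.009,"dx":0,"dy":-1,"dz":0,"fingers":1},{"rx":0,"ry":0,"rz":-0.009,"dx":0,"dy":-1,"dz":0,"fingers":1},{"rx":0,"ry":0,"rz":-0.009,"dx":0,"dy":-1,"dz":0,"fingers":1},{"rx":0,"ry":0,"rz":-0.009,"dx":0,"dy":-1,"dz":0,"fingers":1},{"rx":0,"ry":0,"rz":-0.009,"dx":0,"dy":-1,"dz":0,"fingers":1}]'
python3 -m creep '[{"rx":0,"ry":0,"rz":-0.009,"dx":0,"dy":-1,"dz":0,"fingers":1},{"rx":0,"ry":0,"rz":-0.009,"dx":0,"dy":-1,"dz":0,"fingers":1},{"rx":0,"ry":0,"rz":-0.009,"dx":0,"dy":-1,"dz":0,"fingers":1},{"rx":0,"ry":0,"rz":-0.009,"dx":0,"dy":-1,"dz":0,"fingers":1},{"rx":0,"ry":0,"rz":-0.009,"dx":0,"dy":-1,"dz":0,"fingers":1},{"rx":0,"ry":0,"rz":-0.009,"dx":0,"dy":-1,"dz":0,"fingers":1},{"rx":0,"ry":0,"rz":-0.009,"dx":0,"dy":-0.8,"dz":0,"fingers":1},{"rx":0,"ry":0,"rz":-0.009,"dx":-0.2,"dy":-0.8,"dz":0,"fingers":1},{"rx":0,"ry":0,"rz":0,"dx":0,"dy":-0.2,"dz":0,"fingers":1}]'
python3 - <<'E'
from h import *
s=read_state();print(s["ee_pos"],s["joint_positions"].round(2),(R.from_quat(s["eef_rot"]).as_matrix()).round(3))
c=cal("wrist");p,d=camera("wrist");P=cloud("wrist",d,c)
np.savez("pics/w1.npz",p=p,P=P,d=d);cv2.imwrite("pics/w1.png",p[...,::-1])
tz=P[...,2]; m=(d>0)&(tz>.13)&(tz<.18)&(abs(P[...,0]-.483)<.04)&(abs(P[...,1]+.25)<.04)
q=P[m];v,u=np.nonzero(m);print(len(q),q.mean(0),u.mean(),v.mean(),np.percentile(q[:,2],[5,50,99]))
t=q[q[:,2]>q[:,2].max()-.012];print(t.mean(0),cv2.minEnclosingCircle(t[:,:2].astype(np.float32)*1000))
E
```

```text
time: 2.6
ee_pos: [0.4894, -0.0168, 0.2936]
eef_rot: [0.48, 0.519, -0.48, 0.519]
ft_force: [-0.0, -0.2, -0.1]
width: 0.0867
time: 3.72
ee_pos: [0.4827, -0.2508, 0.2936]
eef_rot: [-0.584, -0.398, 0.585, -0.398]
ft_force: [0.3, 0.4, -0.3]
width: 0.0874
[ 0.48266778 -0.25076689  0.2935872 ] [-0.28  0.13  0.75  1.62 -0.09  1.43  0.11] [[-0.     0.931 -0.366]
 [-0.    -0.366 -0.931]
 [-1.    -0.     0.   ]]
389 [ 0.48553949 -0.24450574  0.16021959] 253.31876606683804 182.0771208226221 [0.13556703 0.16539047 0.16927411]
[ 0.48479374 -0.24632352  0.16574423] ((483.75830078125, -248.72280883789062), 12.906962394714355)
```

View pics/w1.png

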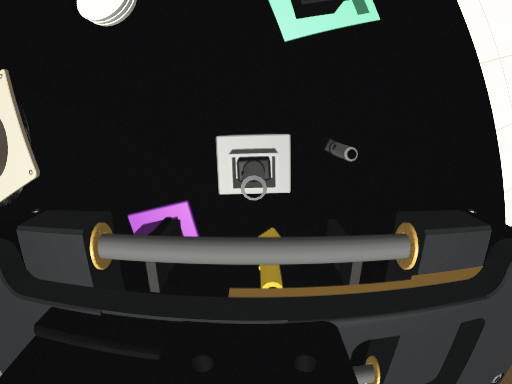

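The wrist view shows the handle's ring at (254,187) in the grey holder at (253,165), squared up with the jaws. The circle fit gives the axis at (0.4838, -0.2487). I'll go down, grip and lift.

```bash
python3 -m creep '[{"rx":0,"ry":0,"rz":0,"dx":0.04,"dy":0.07,"dz":-0.8,"fingers":1},{"rx":0,"ry":0,"rz":0,"dx":0,"dy":0,"dz":-0.9,"fingers":1},{"rx":0,"ry":0,"rz":0,"dx":0,"dy":0,"dz":-0.9,"fingers":1},{"rx":0,"ry":0,"rz":0,"dx":0,"dy":0,"dz":-0.9,"fingers":1},{"rx":0,"ry":0,"rz":0,"dx":0,"dy":0,"dz":-0.9,"fingers":1},{"rx":0,"ry":0,"rz":0,"dx":0,"dy":0,"dz":-0.7,"fingers":1},{"rx":0,"ry":0,"rz":0,"dx":0,"dy":0,"dz":-0.5,"fingers":1},{"rx":0,"ry":0,"rz":0,"dx":0,"dy":0,"dz":0,"fingers":1}]' 50
python3 -m creep '[{"rx":0,"ry":0,"rz":0,"dx":0,"dy":0,"dz":0,"fingers":-1},{"rx":0,"ry":0,"rz":0,"dx":0,"dy":0,"dz":0,"fingers":-1},{"rx":0,"ry":0,"rz":0,"dx":0,"dy":0,"dz":0,"fingers":-1},{"rx":0,"ry":0,"rz":0,"dx":0,"dy":0,"dz":0,"fingers":-1},{"rx":0,"ry":0,"rz":0,"dx":0,"dy":0,"dz":0,"fingers":-1},{"rx":0,"ry":0,"rz":0,"dx":0,"dy":0,"dz":0,"fingers":-1},{"rx":0,"ry":0,"rz":0,"dx":0,"dy":0,"dz":0,"fingers":-1},{"rx":0,"ry":0,"rz":0,"dx":0,"dy":0,"dz":0,"fingers":-1}]' 50
```

```text
time: 4.78
ee_pos: [0.4844, -0.2459, 0.1249]
eef_rot: [-0.583, -0.4, 0.584, -0.399]
ft_force: [-0.9, 0.1, -0.1]
width: 0.0872
time: 5.78
ee_pos: [0.4846, -0.2467, 0.1255]
eef_rot: [-0.584, -0.399, 0.584, -0.399]
ft_force: [-0.2, -0.4, -0.1]
width: 0.0252
```

```bash
python3 -m creep '[{"rx":0,"ry":0,"rz":0,"dx":0,"dy":0,"dz":0.3,"fingers":-1},{"rx":0,"ry":0,"rz":0,"dx":0,"dy":0,"dz":0.4,"fingers":-1},{"rx":0,"ry":0,"rz":0,"dx":0,"dy":0,"dz":0.5,"fingers":-1},{"rx":0,"ry":0,"rz":0,"dx":0,"dy":0,"dz":0.6,"fingers":-1},{"rx":0,"ry":0,"rz":0,"dx":0,"dy":0,"dz":0.7,"fingers":-1},{"rx":0,"ry":0,"rz":0,"dx":0,"dy":0,"dz":0.7,"fingers":-1},{"rx":0,"ry":0,"rz":0,"dx":0,"dy":0,"dz":0.7,"fingers":-1},{"rx":0,"ry":0,"rz":0,"dx":0,"dy":0,"dz":0.7,"fingers":-1},{"rx":0,"ry":0,"rz":0,"dx":0,"dy":0,"dz":0.7,"fingers":-1},{"rx":0,"ry":0,"rz":0,"dx":0,"dy":0,"dz":0,"fingers":-1}]' 50
python3 - <<'E'
from h import *
s=read_state();print(s["ee_pos"],s["width"])
# target: scanner z = n
L=np.array([.6215,.0524,.0857]);az=np.radians(176.5);n=np.array([np.sin(.663)*np.cos(az),np.sin(.663)*np.sin(az),np.cos(.663)])
M=R.from_quat(s["eef_rot"]).as_matrix();x=-n
y=np.array([np.cos(az+np.pi),np.sin(az+np.pi),0]);y-=y@x*x;y/=np.linalg.norm(y)
if y@M[:,1]<0:y=-y
T=np.c_[x,y,np.cross(x,y)]
# TCP at 0.125-0.010 =0.1155 above window along scanner z
tcp=L+n*(.083+.1155)
print("tcp",tcp,"delta units",(tcp-s["ee_pos"])/.03,"rot units",R.from_matrix(T@M.T).as_rotvec()/2/np.pi)
yaw=R.from_euler('z',np.radians(-3.5)-np.arctan2(M[1,1],M[0,1]));print(yaw.as_rotvec()/2/np.pi,R.from_matrix(T@(yaw.as_matrix()@M).T).as_rotvec()/2/np.pi)
p,d=camera("scene");cv2.imwrite("pics/s2.png",cv2.resize(p[40:260,80:330,::-1],None,fx=2.4,fy=2.4))
E
```

```text
time: 7.02
ee_pos: [0.4853, -0.2471, 0.2866]
eef_rot: [0.585, 0.398, -0.583, 0.4]
ft_force: [-0.2, 0.8, -1.7]
width: 0.0249
[ 0.48525083 -0.24714604  0.28659596] 0.024858713513462354
tcp [0.49955429 0.05985852 0.24214764] delta units [ 0.47678205 10.23348516 -1.48161072] rot units [-0.02271433 -0.10292072  0.04757116]
[0.         0.         0.04941413] [-6.50257695e-03 -1.04786047e-01 -3.23277619e-05]
```

View pics/s2.png

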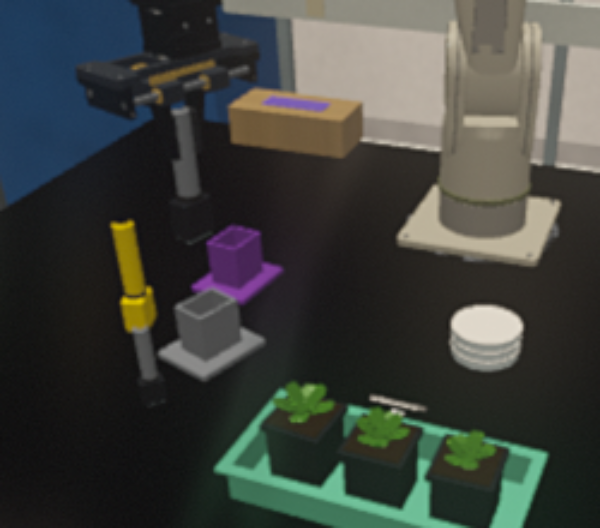

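The scanner hangs clear of the empty holder, window at crop (192,235). I'll move across while yawing, then tilt.

```bash
python3 -m creep '[{"rx":0,"ry":0,"rz":0.005,"dx":0.05,"dy":0.6,"dz":0,"fingers":-1},{"rx":0,"ry":0,"rz":0.005,"dx":0.05,"dy":0.9,"dz":0,"fingers":-1},{"rx":0,"ry":0,"rz":0.005,"dx":0.05,"dy":1,"dz":0,"fingers":-1},{"rx":0,"ry":0,"rz":0.005,"dx":0.05,"dy":1,"dz":0,"fingers":-1},{"rx":0,"ry":0,"rz":0.005,"dx":0.05,"dy":1,"dz":0,"fingers":-1},{"rx":0,"ry":0,"rz":0.005,"dx":0.05,"dy":1,"dz":0,"fingers":-1},{"rx":0,"ry":0,"rz":0.005,"dx":0.05,"dy":1,"dz":0,"fingers":-1},{"rx":0,"ry":0,"rz":0.005,"dx":0.05,"dy":1,"dz":0,"fingers":-1},{"rx":0,"ry":0,"rz":0.005,"dx":0.05,"dy":1,"dz":0,"fingers":-1},{"rx":0,"ry":0,"rz":0.004,"dx":0,"dy":0.8,"dz":0,"fingers":-1}]'
python3 -m creep '[{"rx":-0.0006,"ry":-0.0105,"rz":0,"dx":0,"dy":0.5,"dz":0,"fingers":-1},{"rx":-0.0006,"ry":-0.0105,"rz":0,"dx":0,"dy":0.3,"dz":-0.1,"fingers":-1},{"rx":-0.0006,"ry":-0.0105,"rz":0,"dx":0,"dy":0.1,"dz":-0.1,"fingers":-1},{"rx":-0.0006,"ry":-0.0105,"rz":0,"dx":0,"dy":0,"dz":-0.2,"fingers":-1},{"rx":-0.0006,"ry":-0.0105,"rz":0,"dx":0,"dy":0,"dz":-0.2,"fingers":-1},{"rx":-0.0006,"ry":-0.0105,"rz":0,"dx":0,"dy":0,"dz":-0.2,"fingers":-1},{"rx":-0.0006,"ry":-0.0105,"rz":0,"dx":0,"dy":0,"dz":-0.2,"fingers":-1},{"rx":-0.0006,"ry":-0.0105,"rz":0,"dx":0,"dy":0,"dz":-0.2,"fingers":-1},{"rx":-0.0006,"ry":-0.0105,"rz":0,"dx":0,"dy":0,"dz":-0.2,"fingers":-1},{"rx":-0.0006,"ry":-0.0105,"rz":0,"dx":0,"dy":0,"dz":-0.1,"fingers":-1}]'
python3 - <<'E'
from h import *
s=read_state();M=R.from_quat(s["eef_rot"]).as_matrix();print(s["ee_pos"],s["width"],s["ft_force"],M.round(3).tolist())
for n in("scene","top","wrist"):
    c=cal(n);p,d=camera(n);np.savez(f"pics/{n}3.npz",p=p,P=cloud(n,d,c),d=d);cv2.imwrite(f"pics/{n}3.png",p[...,::-1])
a=cv2.resize(cv2.imread("pics/scene3.png")[90:290,160:340],None,fx=2,fy=2)
b=cv2.resize(cv2.imread("pics/wrist3.png"),None,fx=400/384,fy=400/384)[:,:440]
cv2.imwrite("pics/m3.png",np.hstack([a,b]))
E
```

```text
time: 8.32
ee_pos: [0.4982, 0.0345, 0.2844]
eef_rot: [-0.515, -0.485, 0.515, -0.485]
ft_force: [0.1, -0.6, -2.1]
width: 0.0248
time: 9.57
ee_pos: [0.4979, 0.0597, 0.2392]
eef_rot: [0.646, 0.291, -0.329, 0.624]
ft_force: [-0.2, -0.0, -1.3]
width: 0.0248
[0.4978724  0.05974393 0.23922023] 0.02482991280218354 [-0.24793841 -0.01651263 -1.33476339] [[0.614, 0.787, -0.062], [-0.035, -0.051, -0.998], [-0.789, 0.615, -0.004]]
```

View pics/m3.png

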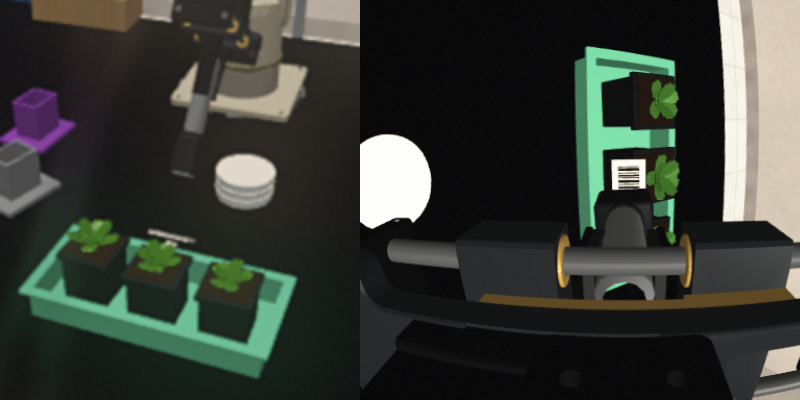

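The left half shows the stick held and tilted towards the label. The right half (wrist) shows the label at (628,178) of the montage, partly behind the head. Next I'll measure the actual stick axis against the label.

Run:
```python
from h import *
tcp=np.array([.4979,.0597,.2392]);ax=np.array([-.614,.035,.789]);L=np.array([.6215,.0524,.0857]);w0=tcp-.1155*ax
for n in("scene","top","wrist"):
    z=np.load(f"pics/{n}3.npz");P=z["P"];q=P-w0;t=q@ax;r=np.linalg.norm(q-t[...,None]*ax,axis=2)
    B=np.c_[[.787,-.051,.615],[-.062,-.998,-.004]]
    for nm,lo,hi,rr in(("head",-.012,.046,.032),("handle",.056,.095,.022)):
        m=(z["d"]>0)&(t>lo)&(t<hi)&(r<rr);h=(q[m])@B
        if m.sum()>8:print(n,nm,m.sum(),"t",t[m].min().round(4),t[m].max().round(4),"a(tilt) med/rng",np.median(h[:,0]).round(4),np.percentile(h[:,0],[2,98]).round(4),"b(lat)",np.median(h[:,1]).round(4),np.percentile(h[:,1],[2,98]).round(4))
    p=z["p"].astype(int);m=(p.min(2)>90)&(np.linalg.norm(P-L,axis=2)<.035)
    if m.sum()>30:
        g=P[m];print(n,"label",m.sum(),g.mean(0).round(4),np.percentile(g,[2,98],axis=0).round(3).tolist())
e=L-w0;print("label in predicted scanner: a,b",e@B,"z",e@ax)
z0=np.load("pics/top0.npz")
```

```text
scene head 265 t 0.0005 0.0458 a(tilt) med/rng 0.021 [-0.0155  0.0248] b(lat) -0.0024 [-0.0125  0.015 ]
scene handle 150 t 0.0562 0.0945 a(tilt) med/rng 0.0111 [-0.0006  0.0157] b(lat) -0.0007 [-0.0098  0.0138]
scene label 42 [0.6294 0.0564 0.0939] [[0.61, 0.029, 0.078], [0.639, 0.08, 0.101]]
top label 186 [0.6284 0.0526 0.093 ] [[0.619, 0.027, 0.078], [0.644, 0.078, 0.101]]
wrist head 534 t 0.0049 0.046 a(tilt) med/rng -0.0014 [-0.0215  0.0188] b(lat) -0.0119 [-0.0129 -0.0098]
wrist handle 666 t 0.056 0.0949 a(tilt) med/rng -0.0009 [-0.0142  0.0119] b(lat) -0.0082 [-0.0105  0.0019]
wrist label 759 [0.6201 0.0658 0.0889] [[0.606, 0.048, 0.078], [0.635, 0.081, 0.101]]
label in predicted scanner: a,b [0.0032698  0.00023412] z -0.08167169900000001
```

Predicted and observed axes agree within about 2-3 mm, and the label sits about (+3, 0, -82) mm in the scanner frame. I'll settle, check and hand in.

```bash
python3 -m creep '[{"rx":0,"ry":0,"rz":0,"dx":0,"dy":0,"dz":0,"fingers":-1},{"rx":0,"ry":0,"rz":0,"dx":0,"dy":0,"dz":0,"fingers":-1},{"rx":0,"ry":0,"rz":0,"dx":0,"dy":0,"dz":0,"fingers":-1},{"rx":0,"ry":0,"rz":0,"dx":0,"dy":0,"dz":0,"fingers":-1},{"rx":0,"ry":0,"rz":0,"dx":0,"dy":0,"dz":0,"fingers":-1},{"rx":0,"ry":0,"rz":0,"dx":0,"dy":0,"dz":0,"fingers":-1}]'
python3 - <<'E'
from h import *
s=read_state();print(abs(s["joint_vel"]).max(),s["width"],s["ft_force"])
w=np.load("pics/wrist3.npz");p,d=camera("wrist");print("img diff since last",np.abs(p.astype(int)-w["p"]).mean())
close_job()
E
```

```text
time: 10.48
ee_pos: [0.4982, 0.0593, 0.2396]
eef_rot: [0.646, 0.291, -0.33, 0.624]
ft_force: [-0.1, 0.0, -2.5]
width: 0.0249
0.0016378370084202305 0.02488277102600169 [-0.08089476  0.00407893 -2.53564863]
img diff since last 2.639836629231771
the job is handed in; nothing more can be done
```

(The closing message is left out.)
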